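# Lock the plug-in tuner with its captive screw

## Robot

A 7-joint arm with a two-finger parallel gripper is mounted at the origin on the work surface. World frame = base frame: x ahead of the robot, y to its left, z up, the work surface at z = 0. Lengths are in m, angles in rad, forces in N, time in s.
With the tool pointing down it reaches from about 0.4 to 0.875 m from the base axis. Payload 6.5 kg.
Tool frame: the origin (TCP) lies on the centre line of the jaws, within the pads' length; the fingertips stand 25 mm ahead of it and the grasp point (between the pads) lies 6 mm ahead of it (r.tcp_to_tips is the distance from the TCP to the fingertips, in m); z points along the fingers, y is the direction in which the jaws open and shut (so a half turn about z gives the same grasp; the last joint's range is limited). The gripper opens to 85 mm and grips with 20 to 120 N. Pads are 22 mm wide; open, the fingers measure 114 mm over their backs; the gripper's body (76 mm by 85 mm) begins 54 mm behind the grasp point. The pads swing forward as they close: fully open they stand 13 mm farther back than shut.
Start: joints at [-1.353, 0.536, -0.004, 1.538, 0.003, 1.067, -0.071], TCP at [0.182, 0.624, 0.256] pointing down, gripper open.
Joint ranges: [-2.7, 2.7], [-0.37, 2.16], [-1.27, 1.26], [0.24, 2.4], [-1.31, 4.45], [0.19, 1.91], [-2.76, 2.76]. Speed limits (rad/s): [2.39, 2.39, 3.14, 3.14, 3.14, 3.14, 3.14].

## Interface

Orientations are given as a unit quaternion [x, y, z, w].
In Python, from workcell import r gives the robot as it stands. The module is installed in compiled form; this text tells all that it offers.
- The arm moves only by the tool drive_tool, never from a script. Its argument "deltas" is a list of rows, each a list of 7 numbers: the turn, a rotation vector about the world's x, y, z in rad, then the shift along the world's x, y, z in cm, then the opening, from 0 (shut) to 1 (fully open). In form: [[wx, wy, wz, tx, ty, tz, claw], ...]. A call has 1 to 12 rows; each row is the pose to reach, as a shift and turn from the pose commanded when the call began; what a row does not reach only later rows make up. A row lasts 1/8 s, in which the tool goes at most 62.5 mm and 10.7 degrees, less where a joint would pass 70% of its speed; a pose out of reach is approached as far as the arm can. A call with a gripper value outside its range is refused whole. The fingers move at their own pace and stop on an object; the grip force is fixed at half the most. Time passes only in rows, so rows that repeat a pose let the fingers close. It gives the time, the measured TCP pose, the force and the opening at its end, in the units of the state.
- r.get_obs(): the state, without advancing time (a new reading comes with each control period).
- r.get_image(name): name is "side" or "top"; returns a dict with "img" (420x560x3 uint8, red, green, blue), "z_map" (420x560 float32, m along the optical axis (not along the pixel's ray), 0 where there is no reading), "K" (3x3 intrinsics, pixels), "xyz" and "rotation" of the camera in the world. Camera axes: x right, y down, z forward; pixel columns grow to the right and rows downward; lengths in m; the calibration is good to about 2 mm. A picture is of the moment at which its call begins.
- r.sign_off(): hands the job in, once; it reports no verdict.
The state is a dict: "time": time; "joint_positions": joint angles; "joint_velocities": joint speeds; "joint_torque": joint torques, N m; "position": TCP position; "orientation": TCP orientation; "contact_force": force on the tool from outside, world axes, zero at the start; "torque": the same for the moment, N m; "grip_width": opening from 0.0 (shut) to 1.0 (fully open).
Only numpy, scipy, OpenCV 4.12 (cv2) and the standard library are available. Lean on these libraries where they do the work, as an engineer would, in place of code of your own. Each camera call takes 0.05 s, during which the arm holds its last target. There are 200 camera calls.

## Task

Push the tuner unit fully home along its rails in the radio chassis. Then take the T-handled driver from its holder, set its blade square and upright in the slot of the tuner's captive screw before turning anything, and turn the screw clockwise until it stops (a bit under a quarter turn), keeping the driver upright throughout. Finally hang the driver back in its holder upright, with the tuner still home, and leave the jar, spool and carton where they are.

Things in the scene. Friction and masses are not known exactly. Their poses are not given: they have to be found in the camera images.
- chassis: Open aluminium radio chassis fixed to the bench, a tray 270 x 190 mm with a 105 mm high panel at its +x end. Its origin lies on the bench surface under the middle line of the two rails; its x axis is the direction in which the tuner slides home, z is up. Base plate 6 mm thick. Beside the tuner (at +y 60 to 110 mm) stand a transformer, coil and capacitor, all under 60 mm high.
- tuner (a joint): Travel of the tuner unit along the chassis x axis, m: 0.060 is fully home against its stop, less is pulled out (starts 30 to 60 mm out). It slides with about 6 N of friction and stays where it is left.
- tuner_face (a point): Middle of the top edge of the tuner's front face, 68 mm above the bench: push this face towards chassis +x. Axes as the chassis. The tuner is a steel box 80 mm long, 90 wide, 68 mm high over the bench, brass vanes on top reaching 84 mm. Its carrier plate (top 10 mm above the bench, 100 wide) runs 70 mm out before the face; the captive screw stands there on the middle line, 40 mm before the face.
- slot (a point): Centre of the slot's mouth, on the captive screw's axis at the head's top, 40 mm above the bench at first. x runs along the slot, z up. Steel head 34 mm in diameter, 14 mm tall; slot 20 mm long with closed ends, 6 mm wide, 9 mm deep, at first along the chassis x axis. It moves with the tuner, turns with the screw and drops 4 mm as it is driven.
- screw (a joint): Turn of the captive screw, rad, clockwise seen from above; 0 at the start, stop at 1.40. It drops 2.9 mm per rad. Needs about 0.12 N m (friction); stays where it is left.
- driver: T-handled flat-blade driver, 129 mm long, 0.22 kg. Origin: middle of the blade's tip; z up the shank to the handle; x along both the blade's width and the handle's bar. Blade 16 x 3 mm, shank 12 mm thick, black collar 40 mm in diameter 75 to 85 mm above the tip, wooden cross-bar 85 x 18 mm 95 to 129 mm above the tip. In the slot it turns about 0.2 rad before it bears on the screw.
- driver_grip (a point): Middle of the driver's wooden cross-bar (112 mm above the tip), where to grasp it across its 18 mm width; its axes are the driver's.
- holder: Pale wooden block 75 x 75 x 85 mm fixed on the bench; origin at the centre of its underside.
- holder_hole0 (a point): Centre of the mouth of the holder's upright through-hole, 22 mm in diameter, on the block's top, 85 mm above the bench. The driver hangs in it with its collar resting on the block's top, tip 10 mm above the bench; any yaw will do.
- jar: Glass jar with a lid, 56 mm in diameter, 75 mm high, a bystander; origin at the centre of its underside.
- spool: Grey wire spool standing on its end, 60 mm in diameter, 40 mm high, a bystander; origin at the centre of its underside.
- carton: Cardboard box 90 x 70 x 50 mm, a bystander; origin at the centre of its underside.
Mind the look-alikes: they are no part of the job. Leave any pink look-alike of the driver alone. There is more than one size of the holder; the job needs the smaller.

How it is judged:
On the way, in this order (a step that is already met when the one before it is completed fails the run):
1. the tuner is pushed fully home (within 3.5 mm of its stop) (value of joint tuner above 0.0565 m), for 0.2 s.
2. the driver stands square in the slot, on the screw's axis (blade at least 4 mm deep, within 4 mm of the axis, upright within 0.1 rad), with the screw not yet turned (under 0.2 rad) (horizontal distance between driver and slot below 0.004 m and z of driver in the frame of slot between -0.013 and -0.004 m and angle between driver's own z axis and vertical below 0.1 rad and value of joint screw below 0.2 rad and value of joint tuner above 0.0565 m), for 0.2 s.
3. the screw is turned clockwise past 1.2 rad with the driver in its slot (horizontal distance between driver and slot below 0.004 m and z of driver in the frame of slot between -0.013 and -0.004 m and value of joint screw above 1.2 rad and value of joint tuner above 0.0565 m), for 0.1 s.
At the end, for the whole second after the job is handed in: The tuner is home within 3.5 mm, the screw is turned past 1.2 rad (stop at 1.4), and the driver hangs released and still in its holder: upright within 0.1 rad, tip within 10 mm of the hole's axis and at least 70 mm below its mouth (value of joint tuner above 0.0565 m and value of joint screw above 1.2 rad and horizontal distance between driver and holder_hole0 below 0.01 m and z of driver in the frame of holder_hole0 below -0.07 m and angle between driver's own z axis and vertical below 0.1 rad and linear speed of driver below 0.03 m/s and angular speed of driver below 0.3 rad/s); the robot touches nothing.
It fails at once if the screw is turned clockwise with the driver leaning over 0.16 rad or more than 6 mm off the axis (cross-threaded) (velocity of joint screw above 0.15 rad/s and (angle between driver's own z axis and vertical above 0.16 rad or horizontal distance between driver and slot above 0.006 m)).
It fails at once if the screw is turned while the tuner is not home (value of joint screw above 0.3 rad and value of joint tuner below 0.054 m).
It fails at once if the jar is moved more than 25 mm (distance of jar from where it was at the start of the episode above 0.025 m).
It fails at once if the spool is moved more than 25 mm (distance of spool from where it was at the start of the episode above 0.025 m).
It fails at once if the carton is moved more than 25 mm (distance of carton from where it was at the start of the episode above 0.025 m).
It also fails if it takes over 72 s, if anything falls off the work surface, if the arm or the gripper's body presses on something with over 40 N, if the wrist force passes 120 N, or if a joint passes its speed limit or range.

## Working session

There is one attempt and no reset: what is moved stays moved. The work goes in short steps, Python scripts to look and compute and a tool call to move; the robot and the scene stay as the last step left them, time stands still between calls to the robot, and variables do not carry over. Pictures are saved under pics/ and viewed, about 8 in all and at most 12, crops included, and the job is handed in when it is done.

Besides the shell and the picture viewer there is one more tool, called after "Request:" as a command line: name --pt "numbers of a row" for each row, then --argument value for the rest. drive_tool: Moves the arm, as the interface text tells. Its arguments: {"type":"object","properties":{"deltas":{"type":"array","items":{"type":"array","items":{"type":"number"}}}},"required":["deltas"]}

```bash
mkdir -p pics
cat > h.py <<'E'
import numpy as np, cv2
from workcell import r
def shot(n,save=None):
    d=r.get_image(n)
    if save: cv2.imwrite(f'pics/{save}.png',cv2.cvtColor(d['img'],cv2.COLOR_RGB2BGR))
    np.savez(f'{save or n}.npz',**d); return d
def R(d):
    q=np.array(d['rotation'],float)
    if q.shape==(3,3): return q
    from scipy.spatial.transform import Rotation as T
    return T.from_quat(q).as_matrix()
def ray(d,u,v,z):
    K=d['K'];c=np.array(d['xyz']);w=R(d)@np.array([(u-K[0,2])/K[0,0],(v-K[1,2])/K[1,1],1])
    return c+w*(z-c[2])/w[2]
def cloud(d):
    K=d['K'];Z=d['z_map'];v,u=np.mgrid[:Z.shape[0],:Z.shape[1]]
    p=np.stack([(u-K[0,2])/K[0,0]*Z,(v-K[1,2])/K[1,1]*Z,Z],-1)
    P=p@R(d).T+np.array(d['xyz']);P[Z==0]=np.nan;return P
E
python3 - <<'E'
from h import *
for n in('top','side'):
    d=shot(n,n+'0');print(n,d['K'].tolist(),d['xyz'],d['rotation'])
print(r.get_obs())
E
```

```text
top [[418.4411673171343, 0.0, 286.12651621606364], [0.0, 418.4411673171343, 197.92335917507216], [0.0, 0.0, 1.0]] [ 0.41961491 -0.00346618  1.44640935] [-0.69708145  0.71598204 -0.03471358  0.01556075]
side [[512.0653471245126, 0.0, 282.5510740972423], [0.0, 512.0653471245126, 205.46768371227955], [0.0, 0.0, 1.0]] [ 0.36609132 -1.04557253  0.80628382] [ 0.88200829 -0.06161697  0.02756817 -0.46637401]
{'time': 0.1, 'joint_positions': array([-1.35320057,  0.53713667, -0.0044243 ,  1.53877293,  0.00260435,
        1.06727541, -0.07119552]), 'joint_velocities': array([-0.00192132, -0.00142004,  0.00081078, -0.00287259, -0.0005222 ,
       -0.00095492,  0.00029857]), 'joint_torque': array([ 1.87684040e-03, -5.84568322e+01,  1.05144069e+00, -2.59778345e+01,
        1.26075986e-02,  4.60793424e-03, -2.27418195e-05]), 'position': array([0.18187358, 0.62348825, 0.25547135]), 'orientation': array([ 1.41389463e-01,  9.89953731e-01, -7.91881737e-04, -4.83821484e-05]), 'contact_force': array([ 0.32403591, -1.27548987,  0.00257025]), 'torque': array([ 0.0136799 ,  0.00151104, -0.02811389]), 'grip_width': 0.9992819348006476}
```

View pics/top0.png

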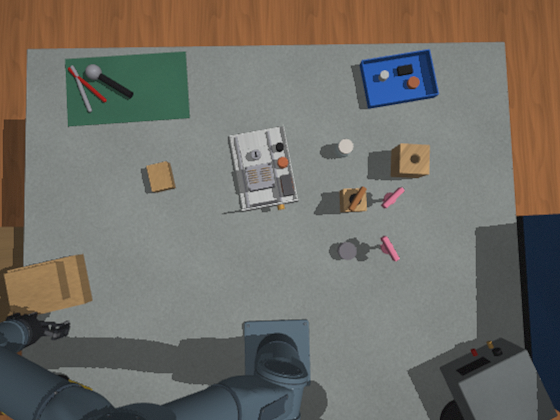

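View pics/side0.png

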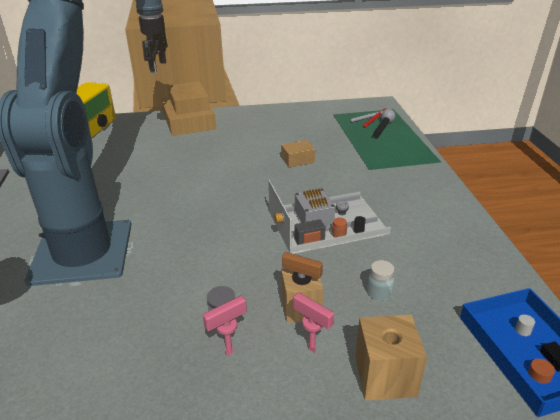

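Top view: real driver (brown bar, black collar) at (355,198) in the small holder (353,201). Look-alikes are the pink drivers at (393,197) and (390,248) and the bigger holder at (411,160). The chassis is at (263,168) with its panel on the robot side (row 208), so home is towards the robot. The captive screw is at (254,155), jar (345,147), spool (347,250), carton (160,177).

Run:
```python
from h import *
d=dict(np.load('top0.npz'));P=cloud(d);im=d['img']
s=dict(np.load('side0.npz'));Ps=cloud(s)
for n,(u,v) in dict(screw=(254,155),vane=(260,178),driver=(357,197),holdertop=(346,205),big=(400,160),pinkA=(393,197),pinkB=(390,248),jar=(345,147),spool=(347,250)).items(): print(n,P[v,u].round(3))
h=P[...,2]
c=np.hstack([cv2.resize(im[120:215,220:305],None,fx=5,fy=5,interpolation=cv2.INTER_CUBIC),cv2.resize(im[175:270,325:410],None,fx=4.41,fy=5,interpolation=cv2.INTER_CUBIC)])
cv2.imwrite('pics/c1.png',cv2.cvtColor(c,cv2.COLOR_RGB2BGR))
c=cv2.resize(s['img'][175:355,200:400],None,fx=3.3,fy=3.3,interpolation=cv2.INTER_CUBIC)
cv2.imwrite('pics/c2.png',cv2.cvtColor(c,cv2.COLOR_RGB2BGR))
def box(n,m,PP):
    k,l,st,ct=cv2.connectedComponentsWithStats(m.astype(np.uint8))
    for i in range(1,k):
        if st[i,4]>15:
            q=PP[l==i][:,:2].astype(np.float32);print(n,st[i,:5],cv2.minAreaRect(q),np.nanmedian(PP[l==i],0).round(3))
w=np.zeros(h.shape,bool);w[120:215,225:300]=1
box('tunertop',w&(h>.060)&(h<.075),P)
box('screwtop',w&(h>.034)&(h<.045),P)
box('panel',w&(h>.09),P)
box('base',w&(h>.003),P)
w=np.zeros(h.shape,bool);w[180:220,330:372]=1
box('holder',w&(h>.08)&(h<.09),P);box('drv',w&(h>.105)&(h<.15),P)
```

```text
screw [0.667 0.062 0.043]
vane [0.585 0.042 0.07 ]
driver [ 0.509 -0.264  0.138]
holdertop [ 0.488 -0.237  0.085]
big [ 0.628 -0.414  0.111]
pinkA [ 0.507 -0.379  0.134]
pinkB [ 0.347 -0.363  0.131]
jar [ 0.681 -0.242  0.078]
spool [ 0.339 -0.241  0.045]
tunertop [245 162  31  29 570] ((0.5935947299003601, 0.04334908351302147), (0.08069926500320435, 0.09016329050064087), 9.124176979064941) [0.592 0.043 0.069]
screwtop [251 149  10  10  65] ((0.6728078722953796, 0.05663339048624039), (0.03075593151152134, 0.030519066378474236), 88.08892059326172) [0.672 0.055 0.04 ]
panel [242 198  58  13  92] ((0.4964333176612854, 0.009641192853450775), (0.0067593068815767765, 0.18728366494178772), 8.543045997619629) [0.497 0.006 0.105]
base [ 228  120   72   93 4266] ((0.6325458288192749, 0.032546624541282654), (0.3370254933834076, 0.2144603580236435), 7.237608909606934) [0.62  0.029 0.012]
base [293 143   7   7  19] ((0.7017315626144409, -0.08438261598348618), (0.027287106961011887, 0.013383741490542889), 33.864707946777344) [ 0.702 -0.083  0.005]
holder [343 188  17  23 180] ((0.5072973370552063, -0.25470471382141113), (0.054861344397068024, 0.07264173030853271), 88.79087829589844) [ 0.521 -0.242  0.086]
holder [354 192  13  19 111] ((0.49101722240448, -0.2946660816669464), (0.032695088535547256, 0.06958919018507004), 57.06828308105469) [ 0.487 -0.293  0.086]
drv [348 186  19  25 181] ((0.5071440935134888, -0.2660353481769562), (0.01949545554816723, 0.08516600728034973), 57.395751953125) [ 0.506 -0.264  0.138]
```

View pics/c1.png

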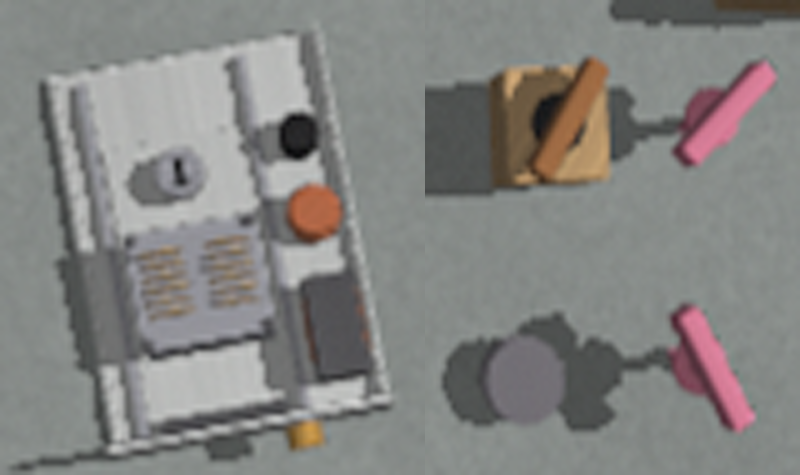

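View pics/c2.png

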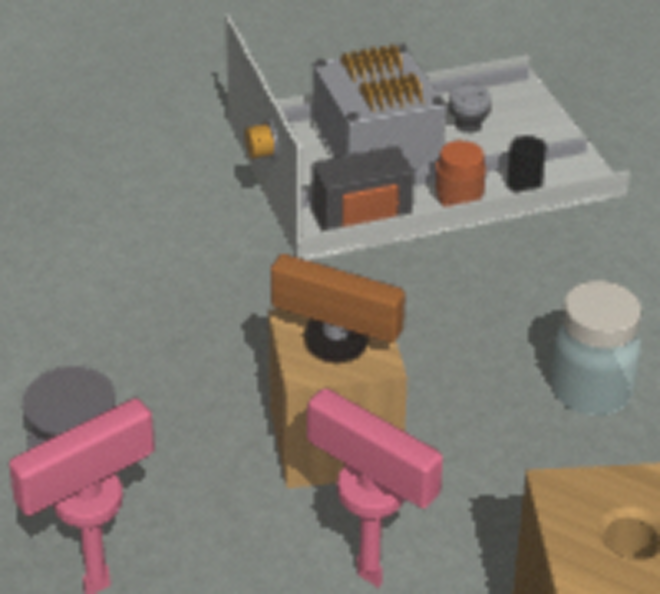

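The crops confirm it: the brown bar with black collar sits in the small block and the pink ones stand free. The slot is along chassis x. Chassis +x in world is about (-0.988,-0.156). Now the tool moves in front of the tuner face, shut and turned by about 25°.

Request:
drive_tool --pt "0 0 0.04 4 -4.8 0 0" --pt "0 0 0.08 8 -9.5 0 0" --pt "0 0 0.12 12 -14.3 0 0" --pt "0 0 0.16 16 -19 0 0" --pt "0 0 0.2 20 -23.8 0 0" --pt "0 0 0.24 24 -28.5 0 0" --pt "0 0 0.28 28 -33.3 0 0" --pt "0 0 0.32 32 -38 0 0" --pt "0 0 0.36 36 -42.8 -2 0" --pt "0 0 0.4 40 -47.5 -4 0" --pt "0 0 0.44 44 -52.3 -6 0" --pt "0 0 0.44 48 -57 -8 0"

```text
time: 1.6
position: [0.6561, 0.0605, 0.1787]
orientation: [-0.078, 0.997, 0.0, -0.0]
contact_force: [0.9, -0.0, -0.0]
grip_width: 0.006
```

Request:
drive_tool --pt "0 0 0 0.2 0 -5 0" --pt "0 0 0 0.2 0 -10 0" --pt "0 0 0 0.2 0 -10 0" --pt "0 0 0 -0.8 -0.15 -10 0" --pt "0 0 0 -1.8 -0.3 -10 0" --pt "0 0 0 -2.6 -0.4 -10 0" --pt "0 0 0 -3.4 -0.55 -10 0" --pt "0 0 0 -4.2 -0.7 -10 0" --pt "0 0 0 -4.2 -0.7 -10 0"

```text
time: 2.72
position: [0.615, 0.0553, 0.0822]
orientation: [-0.078, 0.997, 0.0, 0.003]
contact_force: [2.4, 0.6, 2.1]
grip_width: 0.003
```

Run:
```python
from h import *
o=r.get_obs();print(o['position'],o['contact_force'],o['torque'],r.tcp_to_tips)
d=shot('side','side1')
cv2.imwrite('pics/c3.png',cv2.cvtColor(cv2.resize(d['img'][130:280,220:420],None,fx=3,fy=3),cv2.COLOR_RGB2BGR))
```

```text
[0.61503166 0.0552982  0.0822319 ] [2.41594468 0.55684944 2.13809601] [ 0.09622429 -0.70842899  0.02217864] 0.025
```

View pics/c3.png

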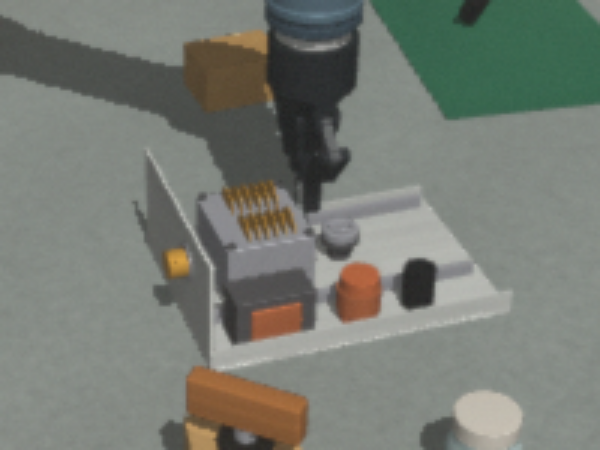

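Request:
drive_tool --pt "0 0 0 -0.4 -0.1 0 0" --pt "0 0 0 -0.8 -0.15 0 0" --pt "0 0 0 -1.2 -0.2 0 0" --pt "0 0 0 -1.2 -0.2 0 0"

```text
time: 3.28
position: [0.6038, 0.0534, 0.0818]
orientation: [-0.078, 0.997, 0.0, 0.003]
contact_force: [5.0, 0.4, 3.9]
grip_width: -0.002
```

Request:
drive_tool --pt "0 0 0 -0.4 -0.1 0 0" --pt "0 0 0 -0.8 -0.15 0 0" --pt "0 0 0 -1.2 -0.2 0 0" --pt "0 0 0 -1.2 -0.2 0 0"

```text
time: 3.78
position: [0.6029, 0.0534, 0.0831]
orientation: [-0.078, 0.997, 0.001, 0.015]
contact_force: [35.3, 4.0, -25.1]
grip_width: -0.003
```

Request:
drive_tool --pt "0 0 0 1.2 0.2 0 0" --pt "0 0 0 3 0.5 0 0" --pt "0 0 0 3.5 0.5 5 0" --pt "0 0 -0.1 3.5 0.5 10 0.6" --pt "0 0 -0.2 2 -5 15 0.6" --pt "0 0 -0.3 0 -11 15 0.6" --pt "0 0 -0.4 -2 -17 15 0.6" --pt "0 0 -0.5 -4 -22 15 0.6" --pt "0 0 -0.6 -6 -27 15 0.6" --pt "0 0 -0.7 -8 -32 15 0.6" --pt "0 0 -0.72 -8 -32 15 0.6" --pt "0 0 -0.72 -8 -32 15 0.6"

```text
time: 5.28
position: [0.5088, -0.2681, 0.2296]
orientation: [0.278, 0.961, 0.001, -0.001]
contact_force: [0.4, 0.5, 0.0]
grip_width: 0.602
```

Run:
```python
from h import *
print(r.get_obs()['position'],r.get_obs()['orientation'])
d=shot('top','top1');P=cloud(d);h=P[...,2];im=d['img']
w=np.zeros(h.shape,bool);w[120:215,225:300]=1
def box(n,m):
    k,l,st,ct=cv2.connectedComponentsWithStats(m.astype(np.uint8))
    for i in range(1,k):
        if st[i,4]>15:
            print(n,st[i,:5],cv2.minAreaRect(P[l==i][:,:2].astype(np.float32)),ct[i])
box('tun',w&(h>.06)&(h<.075));box('scr',w&(h>.034)&(h<.045))
s=shot('side','side2');P=cloud(s);h=P[...,2]
w=np.zeros(h.shape,bool);w[170:270,260:400]=1
box('sidetun',w&(h>.06)&(h<.075));box('sidescr',w&(h>.036)&(h<.045))
c=np.hstack([cv2.resize(im[120:240,220:370],None,fx=4,fy=4),cv2.resize(s['img'][180:330,260:350],None,fx=2.2,fy=3.2)])
cv2.imwrite('pics/c4.png',cv2.cvtColor(c,cv2.COLOR_RGB2BGR))
```

```text
[ 0.50877833 -0.2681253   0.22955283] [ 2.77916429e-01  9.60604828e-01  5.57767442e-04 -7.15596613e-04]
tun [247 173  31  29 583] ((0.5561659336090088, 0.03728241100907326), (0.08041636645793915, 0.08964641392230988), 9.162662506103516) [261.78730703 187.09777015]
scr [253 160  10  10  63] ((0.6348530650138855, 0.050698310136795044), (0.03062605671584606, 0.031343843787908554), 89.63591766357422) [257.6984127  164.49206349]
sidetun [269 191  11  22  48] ((0.4852501153945923, 0.046651020646095276), (0.0023756050504744053, 0.09825502336025238), 9.4307279586792) [273.91666667 202.1875    ]
sidetun [281 195  11   9  65] ((0.5187922120094299, 0.060750700533390045), (0.02364409528672695, 0.03611132875084877), 5.79030179977417) [285.83076923 198.10769231]
sidetun [316 205   5   8  29] ((0.5927222371101379, 0.004293749108910561), (0.023543352261185646, 0.010283089242875576), 80.07717895507812) [317.93103448 208.93103448]
sidetun [274 215  18  20  79] ((0.49616655707359314, -0.049107979983091354), (0.016313087195158005, 0.07777528464794159), 29.36072540283203) [282.91139241 223.79746835]
side
[... 627 characters left out ...]
3594) [328.75949367 206.53164557]
sidescr [354 217  12   9  53] ((0.6928616166114807, -0.030056659132242203), (0.02514391951262951, 0.026473911479115486), 65.80240631103516) [359.47169811 221.09433962]
sidescr [280 222  12  20  30] ((0.501742959022522, -0.044461529701948166), (0.005290841218084097, 0.07838033884763718), 10.104241371154785) [285.66666667 232.73333333]
sidescr [332 224  15   7  46] ((0.6369462609291077, -0.045455895364284515), (0.02006986178457737, 0.035419512540102005), 73.79296875) [339.36956522 227.19565217]
sidescr [305 231  20   7  60] ((0.5711667537689209, -0.06591663509607315), (0.049794211983680725, 0.007705809082835913), 10.617814064025879) [314.18333333 233.9       ]
```

View pics/c4.png

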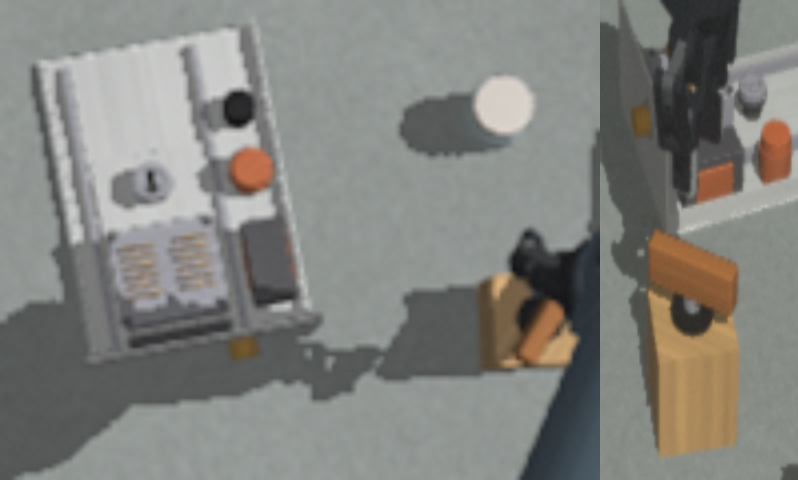

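Tuner moved 38 mm and then stopped at 35 N, so I take it as home. The top crop shows the tuner box still clear of the panel, with the screw at (257.7,164.5) full-image px. Next I'll check the top camera against the side camera for the bar and the slot.

Run:
```python
from h import *
for f,w in(('top0',(180,220,340,372)),('side0',(245,285,275,330))):
    d=dict(np.load(f+'.npz'));P=cloud(d);hs=cv2.cvtColor(d['img'],cv2.COLOR_RGB2HSV).astype(int)
    m=(P[...,2]>.132)&(P[...,2]<.15);k=np.zeros_like(m);k[w[0]:w[1],w[2]:w[3]]=1;m&=k
    q=P[m];print(f,m.sum(),cv2.minAreaRect(q[:,:2].astype(np.float32)),np.median(q[:,2]))
    v,u=np.nonzero(m);print(' ray',ray(d,u.mean(),v.mean(),.139))
d=dict(np.load('top1.npz'));g=cv2.cvtColor(d['img'],cv2.COLOR_RGB2GRAY).astype(int)
print(g[158:171,251:266])
b=g[160:170,253:263];v,u=np.nonzero(b<75);wt=(100-b[v,u]);print('slot',len(u),ray(d,253+np.average(u,weights=wt),160+np.average(v,weights=wt),.040))
d=dict(np.load('side2.npz'));P=cloud(d);print((P[198:216,318:340,2]*1000).round())
g=cv2.cvtColor(d['img'],cv2.COLOR_RGB2GRAY).astype(int);print(g[198:216,318:340])
```

```text
top0 156 ((0.5069711804389954, -0.266349732875824), (0.019240453839302063, 0.0849749743938446), 55.82006072998047) 0.13841027697963593
 ray [ 0.50707729 -0.26561048  0.139     ]
side0 312 ((0.5046123266220093, -0.2680920958518982), (0.02252792753279209, 0.08433210104703903), 56.99665451049805) 0.13786353881732366
 ray [ 0.50404534 -0.27353096  0.139     ]
[[195 199 192 190 198 198 189 182 192 200 197 196 198 200 199]
 [197 199 193 191 199 200 198 198 197 199 198 194 199 202 200]
 [199 199 198 200 195 182 177 179 186 195 198 195 198 200 200]
 [202 203 197 183 166 161 163 164 169 177 193 198 199 201 202]
 [157 157 155 159 157 141 113 130 145 152 175 193 199 201 201]
 [112 111 125 154 163 133  31 106 147 141 160 183 199 199 200]
 [117 120 139 161 169 140  31 112 167 150 147 170 189 199 201]
 [119 119 134 156 163 146  58  94 158 160 149 164 179 200 201]
 [120 118 130 155 158 137  73  64 125 151 156 163 178 199 201]
 [119 120 128 149 154 123  74  62 121 150 158 167 191 199 200]
 [121 120 113 121 147 146 131 132 152 156 150 178 200 199 199]
 [119 120 115 107 110 123 136 142 128 113 152 196
[... 3165 characters left out ...]
3 140 137 138 142 143 142 128
  172 178 180 179]
 [113 129 165 110  86  79  99 117 135 147 145 146 147 150 148 136 125 120
  171 178 178 177]
 [138 134 136 102  85  71  95 108 119 127 130 132 136 135 133 127 140 133
  174 177 178 178]
 [135 133 132 100  95  67  71  91 111 118 121 125 128 123 123 102  99 147
  175 179 177 180]
 [135 133 131  95  95  87  74  68  75  81  87  92  96  87  82  82 115 168
  178 178 178 179]
 [133 133 131 115 102  99  94  66  63  69  73  74  73  73  72  99 163 178
  180 180 179 180]
 [132 131 140 165 126 102  84  56  55  55  61  59  60  57  67 117 170 177
  178 176 176 178]
 [131 132 140 176 172 127 103  72  57  67  70  64  71  72  89 160 176 177
  177 177 178 179]]
```

Request:
drive_tool --pt "0 0 -0.01 -0.2 0.1 -4 0.6" --pt "0 0 -0.01 -0.2 0.1 -8 0.6" --pt "0 0 -0.01 -0.2 0.1 -9.8 0.6" --pt "0 0 -0.01 -0.2 0.1 -9.8 0.6" --pt "0 0 -0.01 -0.2 0.1 -9.8 0" --pt "0 0 -0.01 -0.2 0.1 -9.8 0" --pt "0 0 -0.01 -0.2 0.1 -9.8 0" --pt "0 0 -0.01 -0.2 0.1 -9.8 0"

```text
time: 6.38
position: [0.5084, -0.2686, 0.1332]
orientation: [0.283, 0.959, -0.0, 0.001]
contact_force: [0.4, 0.3, 6.2]
grip_width: 0.2
```

Request:
drive_tool --pt "0 0 0 0 0 2 0" --pt "0 0 0 0 0 5 0" --pt "0 0 0 0 0 9 0" --pt "0 0 0 0 0 13 0" --pt "0 0 0 0 0 14 0" --pt "0 0 0 0 0 14 0"

```text
time: 7.12
position: [0.5071, -0.2679, 0.2715]
orientation: [0.283, 0.959, 0.0, 0.0]
contact_force: [0.0, 0.7, -2.5]
grip_width: 0.199
```

Run:
```python
from h import *
o=r.get_obs();print(o['position'],o['orientation'],o['contact_force'],o['torque'],o['grip_width'])
s=shot('side','side3')
cv2.imwrite('pics/c5.png',cv2.cvtColor(cv2.resize(s['img'][120:320,220:370],None,fx=3,fy=3),cv2.COLOR_RGB2BGR))
```

```text
[ 0.50710117 -0.26787099  0.27146206] [2.82928344e-01 9.59141038e-01 1.24860318e-04 7.42103260e-05] [ 0.04728211  0.65922213 -2.47967813] [-0.00664867  0.03672283  0.0127257 ] 0.19889949689813977
```

View pics/c5.png

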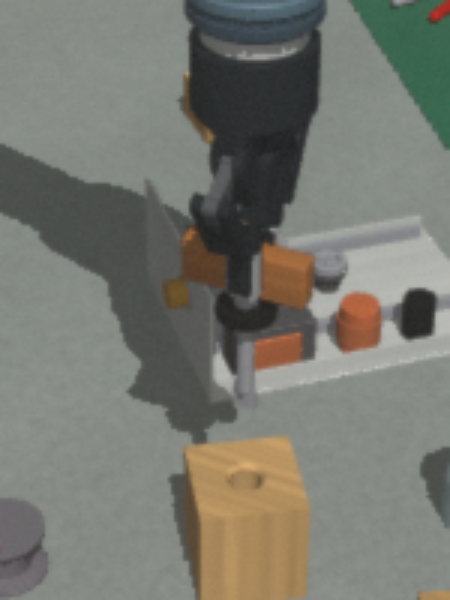

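Driver is held, the bar is in the jaws and the weight is about 2.5 N. Shank tip is at about (302,252) full-image px and the hole at (301.7,279.3).

```bash
cat >> h.py <<'E'
def proj(d,p):
    c=R(d).T@(np.array(p)-np.array(d['xyz']));u=d['K']@c;return u[:2]/u[2]
E
python3 - <<'E'
from h import *
s=dict(np.load('side3.npz'));d=dict(np.load('top1.npz'))
T=[.5071,-.2679,.2715]
for dz in(.05,.08,.10,.123): print('axis z-',dz,proj(s,[T[0],T[1],T[2]-dz]).round(1))
g=cv2.cvtColor(s['img'],cv2.COLOR_RGB2GRAY).astype(int)
print(g[228:258:3,292:312])
print('hole side',ray(s,301.7,279.3,.085)); print('slot side',ray(s,329.2,206.8,.040),'slot proj of top est',proj(s,[.634,.051,.040]))
P=cloud(s);h=P[...,2];m=np.zeros(h.shape,bool);m[262:325,275:325]=1
q=P[m&(h>.08)&(h<.09)];print('holder side',cv2.minAreaRect(q[:,:2].astype(np.float32)))
E
```

```text
axis z- 0.05 [303.6 225.2]
axis z- 0.08 [303.4 237.6]
axis z- 0.1 [303.2 245.6]
axis z- 0.123 [303.1 254.6]
[[ 88  81  56  44  41  41  39  42  38  39  39  43  42  39  42  38  43  48
   66  79]
 [ 86  82  67  57  48  53  64  77  82  85  83  83  76  78  75  79  80  79
   78  82]
 [122  92  69  52  49  52  56  81  95 122 129 124 110 123 121 117 116 111
  107 107]
 [137 139  77  53  50  50  60 100 119 130 133 128 120 112 104 106 104 103
  103 103]
 [180 179 171  90  53  50  61 100 122 131 135 128 110 104 103 104 101 102
  104 105]
 [177 178 177 174 127  69  63 103 121 131 134 128 115 138 145 161 173 173
  174 172]
 [176 180 179 176 174 164 128 111 119 132 136 128 127 163 169 169 167 167
  167 168]
 [108 114 121 155 164 145 104 106 123 133 136 127 130 158 172 181 191 183
  177 166]
 [105 109 108 106 106 114 117  96  93 117 123 126 123 120 133 136 137 138
  136 135]
 [ 77  79  80  75  75  86 118 130 127 126 123 123 122 121 132 133 135 135
  135 135]]
hole side [ 0.5046572 -0.2704354  0.085    ]
slot side [0.63146097 0.04427574 0.04      ] slot proj of top est [329.60919479 205.30226877]
holder side ((0.50418621301651, -0.26835960149765015), (0.0753079280257225, 0.08123995363712311), 0.5845733284950256)
```

Request:
drive_tool --pt "0 0 0.08 1 2.5 0 0" --pt "0 0 0.18 2.8 7 0 0" --pt "0 0 0.28 4.8 12 0 0" --pt "0 0 0.38 6.8 17 0 0" --pt "0 0 0.48 8.8 22 0 0" --pt "0 0 0.58 10.7 26.6 0 0" --pt "0 0 0.68 12.2 30.3 0 0" --pt "0 0 0.735 12.74 31.7 -2 0" --pt "0 0 0.735 12.74 31.7 -6 0" --pt "0 0 0.735 12.74 31.7 -8 0" --pt "0 0 0.735 12.74 31.7 -8.2 0" --pt "0 0 0.735 12.74 31.7 -8.2 0"

```text
time: 8.68
position: [0.6345, 0.0487, 0.1895]
orientation: [-0.081, 0.997, -0.0, -0.0]
contact_force: [0.7, -0.0, -2.3]
grip_width: 0.202
```

Run:
```python
from h import *
o=r.get_obs();print(o['position'],o['orientation'],o['contact_force'],o['grip_width'])
s=shot('side','side4');d=shot('top','top4');T=o['position']
c=np.hstack([cv2.resize(s['img'][160:230,290:370],None,fx=6,fy=6,interpolation=cv2.INTER_CUBIC),cv2.resize(d['img'][140:210,230:283],None,fx=6,fy=6,interpolation=cv2.INTER_CUBIC)])
cv2.imwrite('pics/c6.png',cv2.cvtColor(c,cv2.COLOR_RGB2BGR))
for n,p in dict(tip=T-[0,0,.123],slotTCP=[T[0],T[1],.04]).items(): print(n,proj(s,p),proj(d,p))
print('hole top',end=' ')
P=cloud(d);h=P[...,2];m=np.zeros(h.shape,bool);m[180:225,330:375]=1
q=P[m&(h>.08)&(h<.09)];print(cv2.minAreaRect(q[:,:2].astype(np.float32)))
g=cv2.cvtColor(d['img'],cv2.COLOR_RGB2GRAY)[190:212,342:366];print(g[::2,::2])
```

```text
[0.6345333  0.04868673 0.18950765] [-8.05266584e-02  9.96752432e-01 -8.11117084e-05 -1.99105833e-04] [ 0.70485351 -0.0269511  -2.33925824] 0.20211486871094647
tip [330.42835277 197.41893544] [257.79252932 163.46765856]
slotTCP [329.98975242 205.77198142] [258.11683614 164.67006437]
hole top ((0.5068879723548889, -0.2660216689109802), (0.07623033970594406, 0.07269428670406342), 88.78520202636719)
[[ 86 179 182 172 170 172 173 173 164 178 163 166]
 [ 93 186 175 170 171 170 178 160 176 169 165 161]
 [ 80 184 172 169 169 179 168 171 177 163 164 163]
 [ 81 177 171 172 173 163 108 124 157 166 160 169]
 [ 67 176 170 168 181  84  69  70 117 166 167 165]
 [ 68 174 170 174 172  81  68  68 111 163 169 163]
 [ 68 176 170 176 163 147  75  90 145 169 163 170]
 [ 68 157 178 163 173 174 165 160 166 167 165 170]
 [ 68 163 171 165 177 164 165 161 169 163 168 175]
 [ 69 156 161 176 168 165 162 167 165 169 172 175]
 [ 70 143 176 178 166 162 152 158 154 143 149 144]]
```

View pics/c6.png

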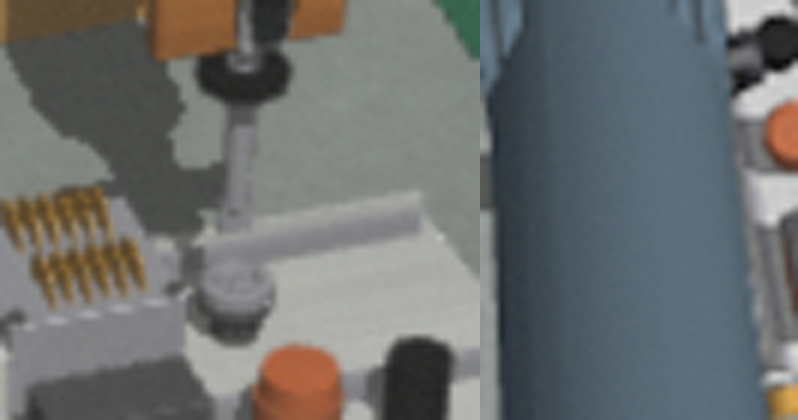

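Side crop: the blade is just above the screw head, shank at about (329,197) and head centre at about (329.5,207), full-image px. Measuring the offset to sub-pixel.

Run:
```python
from h import *
s=dict(np.load('side4.npz'));g=cv2.cvtColor(s['img'],cv2.COLOR_RGB2GRAY).astype(int)
print('cols 318..341');
for v in range(176,218): print(v,*g[v,318:341])
P=cloud(s);h=P[...,2]
for v in range(202,214):
    a=[u for u in range(315,345) if .034<h[v,u]<.046]; print(v,a[:1],a[-1:])
```

```text
cols 318..341
176 76 85 122 131 132 128 125 104 76 52 44 46 41 44 45 49 63 86 105 127 133 133 134
177 76 76 88 127 133 133 132 130 125 91 68 61 63 62 70 92 122 130 133 133 134 135 137
178 75 76 91 125 133 134 135 134 132 114 84 83 82 86 100 125 134 137 134 135 135 134 136
179 75 83 121 130 132 131 136 135 136 117 88 84 86 88 104 130 135 136 135 137 137 137 134
180 78 92 123 129 134 133 134 137 131 115 89 90 92 92 105 132 137 135 132 134 135 136 137
181 89 123 130 133 133 134 137 135 134 114 95 119 125 124 121 134 135 135 135 133 135 137 136
182 116 130 130 131 133 133 134 134 132 106 107 124 129 125 124 135 134 134 135 135 134 136 134
183 91 127 131 132 133 135 135 135 133 107 107 123 133 126 121 133 133 134 135 133 137 134 137
184 83 128 133 134 136 135 136 135 132 106 110 125 130 124 118 131 136 135 135 136 136 136 137
185 84 129 133 133 135 135 134 134 130 108 112 124 129 123 117 132 136 132 134 136 136 135 138
186 82 119 130 131 133 134 137 129 128 100 113 128 132 125 130 133 132 130 132 133 134 135 136
187 77 88 122 125 126 128 124 94 85 89 111 126 130 125 132 134 134 135 134 13
[... 2187 characters left out ...]
212 130 129 128 96 94 85 74 67 76 82 86 92 94 87 82 80 111 164 171 173 174 175 176
213 130 129 129 112 99 96 89 63 62 66 72 71 74 71 70 97 161 172 173 174 174 175 177
214 128 129 136 161 121 99 85 56 54 56 60 57 61 58 65 114 165 172 171 172 170 172 175
215 127 130 137 170 167 123 102 68 58 66 69 61 73 71 88 155 171 173 174 174 171 174 175
216 127 129 135 171 175 171 165 126 86 77 77 77 77 84 112 166 173 174 172 172 172 171 173
217 129 130 137 168 175 174 172 167 145 117 110 110 113 130 163 175 173 170 165 151 140 140 152
202 [] []
203 [326] [331]
204 [324] [333]
205 [323] [334]
206 [323] [335]
207 [323] [335]
208 [323] [334]
209 [324] [334]
210 [325] [334]
211 [328] [332]
212 [] []
213 [] []
```

Request:
drive_tool --pt "0 0 0 0.05 0 -1.2 0" --pt "0 0 0 0.05 0 -2.0 0" --pt "0 0 0 0.05 0 -2.5 0" --pt "0 0 0 0.05 0 -2.9 0" --pt "0 0 0 0.05 0 -3.1 0" --pt "0 0 0 0.05 0 -3.1 0"

```text
time: 9.52
position: [0.6351, 0.0489, 0.1586]
orientation: [-0.081, 0.997, -0.0, -0.0]
contact_force: [-0.0, -0.6, -2.5]
grip_width: 0.2
```

Run:
```python
from h import *
o=r.get_obs();print(o['position'],o['orientation'],o['contact_force'],o['torque'])
s=shot('side','side5');P=cloud(s)
s4=dict(np.load('side4.npz'));P4=cloud(s4)
print('shank y,x',np.nanmean(P4[181:194,329:331].reshape(-1,3),0),'head front',np.nanmean(P4[211:213,327:331].reshape(-1,3),0),'headtop',np.nanmean(P4[205:208,326:333].reshape(-1,3),0))
```

```text
[0.6351142  0.04894178 0.15861861] [-8.05442783e-02  9.96751031e-01 -9.24868812e-06 -4.57531926e-05] [-0.04273859 -0.58163531 -2.48187743] [ 0.05163487 -0.0035034   0.05279416]
shank y,x [0.62902824 0.042048   0.10336565] head front [0.6279948  0.03512646 0.0315305 ] headtop [0.63223888 0.05016036 0.03850793]
```

Request:
drive_tool --pt "0 0 0 0 0 -0.2 0" --pt "0 0 0 0 0 -0.4 0" --pt "0 0 0 0 0 -0.4 0" --pt "0 0 0 0 0 -0.4 0"

```text
time: 10.07
position: [0.6352, 0.0489, 0.1547]
orientation: [-0.081, 0.997, -0.0, 0.0]
contact_force: [0.3, -0.7, -2.0]
grip_width: 0.199
```

Run:
```python
from h import *
o=r.get_obs();print(o['position'],o['orientation'],o['contact_force'],o['torque'])
s=shot('side','side6')
cv2.imwrite('pics/c7.png',cv2.cvtColor(cv2.resize(s['img'][160:230,290:370],None,fx=8,fy=8,interpolation=cv2.INTER_CUBIC),cv2.COLOR_RGB2BGR))
```

```text
[0.63515971 0.04894295 0.15466858] [-8.05660420e-02  9.96749273e-01 -1.35329191e-05  1.69835229e-05] [ 0.33934795 -0.71841449 -2.02401754] [-0.02076826 -0.05683292  0.01830123]
```

View pics/c7.png

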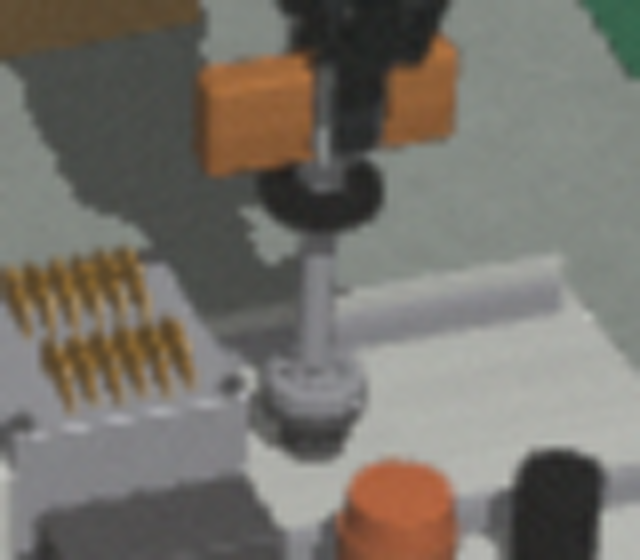

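The blade went in without contact: TCP z 0.1547 puts the tip about 8 mm below the slot's mouth. The crop shows the shank meeting the head at its middle, at (329.5,206.5). The side view puts the driver's axis about 2.8 mm off the TCP along the bar, so I'll turn clockwise about the driver's own axis and check the forces as I go.

Request:
drive_tool --pt "0 0 -0.1 0 -0.03 0 0" --pt "0 0 -0.2 0 -0.06 0 0" --pt "0 0 -0.3 0 -0.08 -0.03 0" --pt "0 0 -0.4 0 -0.11 -0.06 0" --pt "0 0 -0.5 -0.01 -0.14 -0.09 0" --pt "0 0 -0.6 -0.02 -0.16 -0.12 0" --pt "0 0 -0.6 -0.02 -0.16 -0.12 0"

```text
time: 11.0
position: [0.6351, 0.0485, 0.1537]
orientation: [0.217, 0.976, 0.001, 0.0]
contact_force: [-0.3, 1.8, -1.4]
grip_width: 0.201
```

```bash
cat > look.py <<'E'
from h import *
import sys
o=r.get_obs()
for k in('position','orientation','contact_force','torque','joint_positions'): print(k,o[k].round(4))
s=shot('side',sys.argv[1]);g=cv2.cvtColor(s['img'],cv2.COLOR_RGB2GRAY).astype(int)
for v in range(188,216,2): print(v,*g[v,320:340])
print('axis at TCP',proj(s,o['position']-[0,0,.09]))
E
python3 look.py side7
```

```text
position [0.6351 0.0485 0.1537]
orientation [2.168e-01 9.762e-01 6.000e-04 1.000e-04]
contact_force [-0.3054  1.7779 -1.3736]
torque [0.731  0.0229 0.0909]
joint_positions [-0.3169  0.6422  0.245   1.6635 -0.1943  0.8591  1.1423]
188 76 80 124 129 126 107 77 63 49 43 47 46 62 66 88 125 130 133 135 134
190 74 84 128 131 131 133 129 104 83 85 84 88 129 136 136 138 137 137 137 136
192 76 82 128 134 133 133 130 98 93 120 126 118 134 134 133 134 133 133 137 137
194 75 77 89 123 126 130 126 104 115 127 129 122 129 132 132 131 132 136 139 137
196 75 75 76 75 77 74 78 90 115 129 129 116 113 119 156 164 164 164 160 158
198 84 87 87 90 96 98 98 99 117 133 129 106 102 106 146 153 149 150 148 142
200 101 101 101 99 96 93 92 101 118 130 127 119 125 103 126 131 132 131 130 129
202 83 83 82 86 84 85 86 102 123 130 129 119 126 128 128 130 132 132 134 136
204 98 86 84 84 99 97 110 107 125 131 126 126 138 142 164 173 171 173 172 174
206 157 158 111 119 131 125 122 97 103 109 125 120 122 123 139 154 172 174 176 175
208 129 153 105 89 127 135 132 126 131 138 138 129 132 139 141 130 168 173 174 174
210 129 99 84 71 91 110 117 124 136 137 140 134 130 128 112 126 168 171 171 172
212 130 92 94 79 62 72 78 95 105 106 109 98 85 83 91 142 168 174 174 174
214 135 161 122 98 81 61 55 60 62 62 65 64 66 114 163 171 172 173 174 172
axis at TCP [330.62620107 198.32860304]
```

Request:
drive_tool --pt "0 0 0 0 0.07 0 0" --pt "0 0 -0.1 0 0.07 -0.03 0" --pt "0 0 -0.2 0 0.07 -0.06 0" --pt "0 0 -0.3 -0.01 0.07 -0.09 0" --pt "0 0 -0.4 -0.01 0.07 -0.12 0" --pt "0 0 -0.4 -0.01 0.07 -0.12 0"

```text
time: 11.8
position: [0.6349, 0.0482, 0.1525]
orientation: [0.406, 0.914, 0.0, 0.0]
contact_force: [-0.7, 1.7, 0.2]
grip_width: 0.202
```

```bash
python3 look.py side8
```

```text
position [0.6349 0.0482 0.1525]
orientation [0.4063 0.9137 0.     0.    ]
contact_force [-0.747   1.7052  0.2342]
torque [0.5819 0.2067 0.0791]
joint_positions [-0.3859  0.6561  0.3462  1.6691 -0.2754  0.8648  0.8077]
188 76 77 77 76 72 59 49 48 44 44 42 46 50 55 65 88 125 133 136 137
190 75 74 75 77 89 123 128 104 87 85 83 87 126 133 137 141 139 139 135 136
192 79 76 78 78 97 129 130 96 92 122 126 114 135 135 133 136 135 134 136 137
194 75 77 75 78 88 129 129 101 115 129 129 121 132 135 133 134 134 135 136 138
196 74 75 76 78 83 123 127 105 118 130 128 120 148 154 159 165 165 165 163 161
198 82 87 87 92 94 99 102 98 118 131 129 115 150 156 157 154 152 152 147 145
200 100 102 102 100 96 94 93 99 120 130 126 94 91 97 130 132 133 132 131 130
202 82 82 83 83 85 84 82 101 120 131 123 90 94 121 130 131 132 134 136 137
204 97 87 87 87 95 107 90 104 123 133 126 127 141 153 166 172 174 174 174 175
206 159 161 112 119 134 131 98 96 97 110 115 121 130 136 139 155 173 175 176 176
208 129 159 110 94 132 136 135 136 134 140 131 125 125 137 138 135 169 173 174 172
210 132 103 85 81 97 111 121 136 143 145 147 148 140 132 116 130 168 173 174 173
212 130 93 91 79 72 80 97 113 119 123 126 126 100 86 91 143 171 173 177 177
214 135 161 124 100 84 61 62 67 69 70 70 66 71 113 164 174 174 172 174 174
axis at TCP [330.53281117 198.79877107]
```

Request:
drive_tool --pt "0 0 -0.1 -0.01 0 -0.03 0" --pt "0 0 -0.2 -0.02 0 -0.06 0" --pt "0 0 -0.3 -0.03 0 -0.09 0" --pt "0 0 -0.4 -0.04 0 -0.12 0" --pt "0 0 -0.5 -0.05 0 -0.15 0" --pt "0 0 -0.6 -0.06 0 -0.18 0" --pt "0 0 -0.65 -0.06 0 -0.18 0" --pt "0 0 -0.65 -0.06 0 -0.18 0"

```text
time: 12.85
position: [0.634, 0.048, 0.1505]
orientation: [0.677, 0.736, -0.0, -0.0]
contact_force: [-2.0, 1.3, 2.1]
grip_width: 0.202
```

```bash
python3 look.py side9
```

```text
position [0.634  0.048  0.1505]
orientation [ 6.766e-01  7.363e-01 -3.000e-04 -2.000e-04]
contact_force [-2.0231  1.305   2.1264]
torque [0.4681 0.509  0.0811]
joint_positions [-0.494   0.6886  0.5091  1.6788 -0.4122  0.8837  0.2682]
188 75 78 79 85 94 59 46 40 40 38 40 38 38 42 48 66 91 126 134 138
190 76 83 115 90 76 76 73 73 79 83 81 77 87 127 133 139 140 138 138 137
192 77 79 77 78 74 79 76 75 81 84 87 87 115 130 136 135 135 135 137 138
194 76 75 76 76 78 90 121 89 81 85 82 87 128 132 134 134 134 138 137 138
196 73 75 75 77 77 89 122 97 87 96 119 121 148 153 159 167 166 166 163 160
198 84 87 88 93 97 101 102 93 115 126 127 128 155 160 157 155 151 150 147 145
200 102 100 101 100 96 94 94 92 116 127 128 121 135 137 138 134 134 132 131 132
202 85 85 84 82 87 85 85 93 118 126 125 116 126 127 130 129 131 133 135 137
204 93 83 85 85 89 93 95 100 122 126 126 130 148 165 170 172 173 174 175 174
206 157 162 121 111 133 137 101 94 106 114 123 138 140 140 148 171 175 176 177 177
208 128 165 161 124 133 127 123 135 133 111 107 117 126 133 141 148 172 176 174 173
210 134 106 92 83 101 122 136 141 140 142 141 140 144 139 126 135 169 174 172 173
212 130 103 92 66 74 87 108 118 124 129 126 125 117 109 97 142 173 175 175 176
214 136 162 122 98 76 63 68 69 72 77 77 74 76 107 160 173 172 174 174 175
axis at TCP [330.18356383 199.48252923]
```

Request:
drive_tool --pt "0 0 -0.07 0 0 0 0" --pt "0 0 -0.14 0 0 0 0" --pt "0 0 -0.14 0 0 0 0"

```text
time: 13.28
position: [0.6338, 0.0479, 0.1505]
orientation: [0.726, 0.687, -0.001, -0.0]
contact_force: [-3.0, 0.3, 3.5]
grip_width: 0.202
```

```bash
python3 look.py side10 | head -4
python3 - <<'E'
from h import *
s=dict(np.load('side10.npz'))
cv2.imwrite('pics/c8.png',cv2.cvtColor(cv2.resize(s['img'][160:230,290:370],None,fx=8,fy=8,interpolation=cv2.INTER_CUBIC),cv2.COLOR_RGB2BGR))
E
```

```text
position [0.6338 0.0479 0.1505]
orientation [ 7.263e-01  6.874e-01 -5.000e-04 -3.000e-04]
contact_force [-3.0493  0.268   3.457 ]
torque [0.3568 0.9018 0.5159]
```

View pics/c8.png

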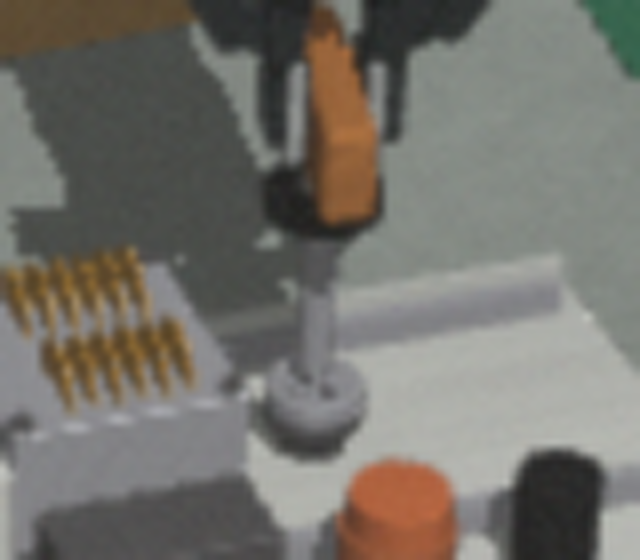

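Torque rose to 0.52 N m, so the screw is at its stop. The crop shows the driver upright in the head at about (329.5,205). I'll unwind within the slot's play, lift straight up and carry it to the holder.

Request:
drive_tool --pt "0 0 0.12 -0.05 0 0 0" --pt "0 0 0.25 -0.1 0 0 0" --pt "0 0 0.25 -0.1 0 0 0" --pt "0 0 0.25 -0.1 0 1 0" --pt "0 0 0.25 -0.1 0 2.5 0" --pt "0 0 0.25 -0.1 0 6 0" --pt "0 0 0.25 -0.1 0 11 0" --pt "0 0 0.25 -0.1 0 13 0" --pt "0 0 0.25 -0.1 0 13 0"

```text
time: 14.45
position: [0.6342, 0.0477, 0.283]
orientation: [0.636, 0.771, 0.001, 0.001]
contact_force: [-0.6, 0.1, -2.5]
grip_width: 0.204
```

Request:
drive_tool --pt "0 0 0 -1 -2.5 0 0" --pt "0 0 0 -2.8 -7 0 0" --pt "0 0 0 -4.8 -12 0 0" --pt "0 0 0 -6.8 -17 0 0" --pt "0 0 0 -8.8 -22 0 0" --pt "0 0 0 -10.7 -26.6 0 0" --pt "0 0 0 -12.2 -30.3 0 0" --pt "0 0 0 -12.6 -31.6 0 0" --pt "0 0 0 -12.6 -31.6 0 0"

```text
time: 15.58
position: [0.5062, -0.2686, 0.2797]
orientation: [0.637, 0.771, -0.0, -0.001]
contact_force: [0.9, 0.7, -2.6]
grip_width: 0.204
```

Run:
```python
from h import *
o=r.get_obs();print(o['position'],o['orientation'],o['contact_force'],o['grip_width'])
s=shot('side','side11');d=shot('top','top11');g=cv2.cvtColor(s['img'],cv2.COLOR_RGB2GRAY).astype(int)
for v in range(236,262,2): print(v,*g[v,290:316])
print('hole rows')
for v in range(268,292,2): print(v,*g[v,288:318])
print(proj(s,o['position']-[0,0,.1]),proj(s,o['position']-[0,0,.123]),proj(s,[o['position'][0],o['position'][1],.085]))
P=cloud(d);h=P[...,2];w=np.zeros(h.shape,bool);w[120:215,225:300]=1
for lo,hi in((.06,.075),(.03,.045)):
    m=w&(h>lo)&(h<hi);k,l,st,ct=cv2.connectedComponentsWithStats(m.astype(np.uint8))
    for i in range(1,k):
        if st[i,4]>30: print(st[i],cv2.minAreaRect(P[l==i][:,:2].astype(np.float32)),np.median(h[l==i]))
g=cv2.cvtColor(d['img'],cv2.COLOR_RGB2GRAY);print(g[159:171,252:264])
t4=dict(np.load('top4.npz'));g=cv2.cvtColor(t4['img'],cv2.COLOR_RGB2GRAY)[194:206,348:364].astype(float)
v,u=np.nonzero(g<125);print('hole top',ray(t4,348+u.mean(),194+v.mean(),.085),len(u))
```

```text
[ 0.50615412 -0.26856589  0.27974883] [ 6.36943464e-01  7.70910132e-01 -2.85516752e-04 -7.15322424e-04] [ 0.85097621  0.6541974  -2.61980156] 0.20367100565680857
236 106 97 87 82 63 54 52 51 56 91 112 128 131 131 119 105 105 108 105 105 106 108 104 105 106 103
238 108 101 99 95 70 52 52 52 58 92 117 128 131 130 116 103 104 106 105 104 104 104 102 105 103 102
240 110 102 102 101 94 64 48 52 58 93 116 129 132 129 117 99 102 104 103 102 105 102 105 105 107 111
242 109 105 100 98 99 94 65 54 62 93 116 128 130 129 119 114 112 113 121 132 143 146 161 173 173 176
244 113 139 164 128 116 124 161 100 86 98 120 127 132 127 124 169 172 172 175 172 171 172 170 171 169 170
246 112 128 173 182 181 177 177 171 168 118 119 128 130 129 125 165 171 170 169 168 169 171 170 171 172 171
248 105 117 161 170 173 172 171 170 167 144 92 84 99 133 166 173 172 174 175 172 173 170 172 171 169 167
250 102 114 163 169 169 171 170 169 171 172 145 94 96 134 178 183 187 171 164 164 156 141 140 141 140 140
252 110 163 184 188 199 188 190 189 174 170 156 118 109 130 141 139 137 137 140 138 137 137 137 136 137 137
254 
[... 2264 characters left out ...]
4.583581924438477) 0.0361997722769547
[[198 192 191 198 197 197 198 198 199 196 193 198]
 [198 198 199 194 182 180 172 180 195 199 195 196]
 [202 201 192 167 159 159 155 159 176 191 197 199]
 [157 162 161 155 150 150 155 143 150 174 191 199]
 [113 127 150 160 161 160 154 119 127 161 183 198]
 [116 131 148 141 143 132 105  70  98 152 172 187]
 [119 135 139  97  76  55  43  81 106 139 159 166]
 [120 138 139  83  67  98 138 136 124 148 160 169]
 [120 131 143 134 115 132 162 138 134 150 158 191]
 [118 119 132 152 149 148 155 148 149 134 156 201]
 [119 117 111 116 137 151 147 138 135 152 188 198]
 [117 117 111  98  98 112 119 144 173 188 202 199]]
hole top [ 0.50595475 -0.2672519   0.085     ] 41
```

Request:
drive_tool --pt "0 0 0 0.05 -0.05 -4 0" --pt "0 0 0 0.05 -0.05 -7 0" --pt "0 0 0 0.05 -0.05 -9 0" --pt "0 0 0 0.05 -0.05 -11 0" --pt "0 0 0 0.05 -0.05 -13 0" --pt "0 0 0 0.05 -0.05 -14.2 0" --pt "0 0 0 0.05 -0.05 -14.5 0" --pt "0 0 0 0.05 -0.05 -14.5 0" --pt "0 0 0 0.05 -0.05 -14.5 0"

```text
time: 16.8
position: [0.5082, -0.2686, 0.1361]
orientation: [0.636, 0.772, 0.0, 0.001]
contact_force: [1.3, 0.5, -1.8]
grip_width: 0.197
```

Request:
drive_tool --pt "0 0 0 0 0 -0.15 0" --pt "0 0 0 0 0 -0.25 0" --pt "0 0 0 0 0 -0.25 0" --pt "0 0 0 0 0 -0.25 0.4" --pt "0 0 0 0 0 -0.25 0.6" --pt "0 0 0 0 0 -0.25 0.6" --pt "0 0 0 0 0 0 0.6" --pt "0 0 0 0 0 2 0.6" --pt "0 0 0 0 0 5 0.6" --pt "0 0 0 0 0 10 0.6" --pt "0 0 0 -1 5 13 0.6" --pt "0 0 0 -2 10 15 0.6"

```text
time: 18.3
position: [0.488, -0.1682, 0.2882]
orientation: [0.637, 0.771, 0.001, 0.001]
contact_force: [1.1, 0.7, -0.4]
grip_width: 0.598
```

Request:
drive_tool --pt "0 0 0 -0.5 5 0 0.6" --pt "0 0 0 -1 10 0 0.6" --pt "0 0 0 -1.5 15 0 0.6" --pt "0 0 0 -2 20 0 0.6" --pt "0 0 0 -2 25 0 0.6" --pt "0 0 0 -2 30 0 0.6" --pt "0 0 0 -2 35 0 0.6" --pt "0 0 0 -2 40 0 0.6" --pt "0 0 0 -2 40 0 0.6"

```text
time: 19.42
position: [0.4672, 0.2359, 0.2865]
orientation: [0.634, 0.774, 0.001, -0.0]
contact_force: [0.6, -1.4, 0.3]
grip_width: 0.607
```

Run:
```python
from h import *
o=r.get_obs();print(o['position'],o['contact_force'],o['time'])
s=shot('side','side12');d=shot('top','top12');P=cloud(d);h=P[...,2]
def box(n,w,lo,hi):
    m=np.zeros(h.shape,bool);m[w[0]:w[1],w[2]:w[3]]=1;m&=(h>lo)&(h<hi)
    k,l,st,ct=cv2.connectedComponentsWithStats(m.astype(np.uint8))
    for i in range(1,k):
        if st[i,4]>30: print(n,st[i,4],cv2.minAreaRect(P[l==i][:,:2].astype(np.float32)),np.median(h[l==i]))
box('bar',(175,225,335,378),.12,.16);box('tuner',(120,215,225,300),.06,.075);box('screw',(145,175,245,268),.03,.045)
c=np.hstack([cv2.resize(s['img'][180:330,200:400],None,fx=2.2,fy=3),cv2.resize(d['img'][130:265,220:400],None,fx=2,fy=3.333)])
cv2.imwrite('pics/c9.png',cv2.cvtColor(c,cv2.COLOR_RGB2BGR))
```

```text
[0.4671611  0.23588327 0.28650419] [ 0.63028239 -1.39168075  0.29148893] 19.425
bar 154 ((0.5084150433540344, -0.2646578848361969), (0.01788489520549774, 0.0843057930469513), 10.724079132080078) 0.1387448283359538
tuner 587 ((0.5564300417900085, 0.03737502545118332), (0.08024366945028305, 0.08973218500614166), 9.277178764343262) 0.06880103969616402
screw 70 ((0.6355463862419128, 0.050766073167324066), (0.03091571293771267, 0.0313560888171196), 85.77392578125) 0.03702020383202542
```

View pics/c9.png

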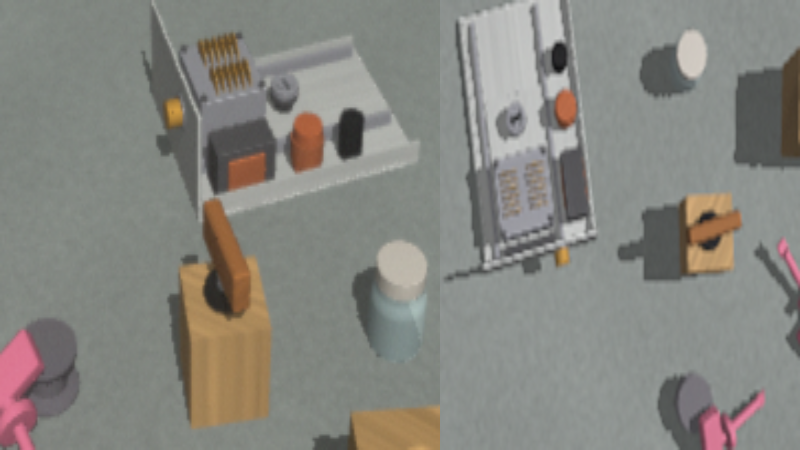

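Driver hangs in the small holder with its bar top at z 0.139. But the pink drivers have moved from where they stood, so I'll check when that happened and whether the spool or jar shifted.

Run:
```python
from h import *
for f in('side0','side1','side2','side3','side4','side11','side12','top0','top1','top4','top12'):
    d=dict(np.load(f+'.npz'));hs=cv2.cvtColor(d['img'],cv2.COLOR_RGB2HSV);m=cv2.inRange(hs,(165,80,100),(178,255,255))
    k,l,st,ct=cv2.connectedComponentsWithStats(m);print(f,[(ct[i].round(1).tolist(),int(st[i,4])) for i in range(1,k) if st[i,4]>40])
for f in('top0','top1','top4','top12'):
    d=dict(np.load(f+'.npz'));P=cloud(d);h=P[...,2];hs=cv2.cvtColor(d['img'],cv2.COLOR_RGB2HSV)
    for n,(a,b,c,e),lo,hi in(('spool',(235,270,330,375),.034,.05),('jar',(130,165,325,365),.07,.085),('carton',(150,205,135,185),.042,.06)):
        m=np.zeros(h.shape,bool);m[a:b,c:e]=1;m&=(h>lo)&(h<hi)&~((hs[...,0]>160)&(hs[...,1]>80))
        k,l,st,ct=cv2.connectedComponentsWithStats(m.astype(np.uint8))
        if k>1:
            i=1+st[1:,4].argmax();r_=cv2.minAreaRect(P[l==i][:,:2].astype(np.float32));print(f,n,st[i,4],np.round(r_[0],4),np.round(r_[1],3))
for f in('top0','top12'):
    d=dict(np.load(f+'.npz'));print(d['img'][236:264:3,332:364:2].mean(-1).astype(int))
```

```text
side0 [([312.5, 316.5], 1068), ([225.3, 319.1], 1145)]
side1 [([204.7, 316.2], 1078), ([276.5, 380.1], 1362)]
side2 [([204.6, 316.2], 1076), ([276.5, 380.1], 1367)]
side3 [([204.6, 316.2], 1075), ([276.5, 380.1], 1362)]
side4 [([204.6, 316.2], 1076), ([276.5, 380.1], 1364)]
side11 [([204.6, 316.2], 1078), ([276.5, 380.1], 1363)]
side12 [([204.7, 316.2], 1078), ([276.5, 380.1], 1363)]
top0 [([392.1, 197.1], 176), ([390.3, 248.2], 146)]
top1 [([409.9, 224.8], 251)]
top4 [([406.3, 221.6], 364), ([360.4, 260.5], 323)]
top12 [([406.5, 221.7], 352), ([360.5, 260.4], 314)]
top0 spool 247 [ 0.3373 -0.2438] [0.058 0.057]
top0 jar 171 [ 0.6857 -0.2461] [0.048 0.047]
top0 carton 582 [0.6045 0.3776] [0.091 0.072]
top1 spool 75 [ 0.346  -0.2267] [0.02  0.052]
top1 jar 172 [ 0.685  -0.2458] [0.048 0.047]
top1 carton 582 [0.6041 0.3778] [0.09  0.072]
top4 spool 217 [ 0.3399 -0.2413] [0.05  0.058]
top4 jar 167 [ 0.6864 -0.2457] [0.047 0.045]
top4 carton 581 [0.6043 0.3776] [0.091 0.073]
top12 spool 218 [ 0.3397 -0.2411] [0.05  0.057]
top12 jar 168 [ 0.6868 -0.2448] [0.047 0.047]
top12 carton 421 [0.
[... 668 characters left out ...]
136 138 135 139 138 133 135]]
[[141 137 144 143 143 143 142 141 139 141 142 143 146 145 145 143]
 [147 142 144 145 144 139 142 143 145 145 137 143 142 142 139 145]
 [144 144 136 128 115 123 110 118 126 135 144 141 142 141 141 142]
 [ 80  84  83  78  76 117 119 118 119 119 119 127 140 139 141 144]
 [ 86  83  85  69 124 118 119 119 119 119 120 120 143 143 141 139]
 [ 86  85  80  81 121 118 119 119 119 121 122 100 119 142 142 141]
 [ 87  86  86  78 111 120 120 112  87  77 101 113 140 153 105 108]
 [ 82  84  86  85  79 111 107  72  73  80 151 166 162 163 110  80]
 [141 148  81  85  86  84  86  81  81  77 129 162 161 162 162 141]
 [149 147 145 114  85  82  87  87  85  80 101 164 160 161 156 101]]
```

The pink drivers toppled by themselves: they were already down at t = 2.7 s, when the arm was only at the chassis. The spool's outline is unchanged and the jar hasn't moved. The arm is clear, so I'll hand in.

```bash
python3 -c "
from workcell import r
print(r.get_obs()['contact_force'],r.sign_off())"
```

```text
the job is handed in; nothing more can be done
[-0.23971563 -0.96978318  0.21526134] None
```

I pushed the tuner home, drove the captive screw to its stop, hung the driver back in the small holder and handed the job in at about 19.5 s. The hand-in reports no verdict, so this rests on my own measurements.

- **Tuner:** it moved about 38 mm and then stopped hard at 35 N. It was still in that place in the last top view.
- **Screw:** the blade went about 8 mm into the slot with no contact force and the driver upright. I turned it about 1.75 rad clockwise in all, until the torque rose from 0.08 to 0.52 N m. Afterwards the head had dropped from 40 to about 36–37 mm and the slot had swung round.
- **Driver:** it hangs in the hole with its bar top at 0.139 m, the same height as at the start. It is released, and the arm is clear.
- **Bystanders:** the jar is within about 2 mm of its start. The spool's outline has not shifted, though a fallen pink driver partly hides it now. The carton had not moved in earlier views, but the arm partly hid it in the last one.

**What disagreed:**
- **Pink drivers:** both look-alikes had fallen over by t = 2.7 s, when the arm had only been at the chassis. I take it they toppled by themselves.
- **Cameras:** the side camera read about 2.5 mm lower in x than the top camera.
- **Turning axis:** the driver sat a little off the tool's axis, and my first correction for that was too large. It gave about 2 N of side force, so I reduced it.

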